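# Hang the orange filter shield on its hinge post

### The job

Lift the orange filter shield out of its parking stand and hang it on the hinge post: bring it in from the open side, opposite the column, lower its two brass knuckles together onto the two upright pins until they sit fully down on the arms, and let go. Leave the blue shield standing where it is.

Things in the scene. Friction and masses are not known exactly. Their poses are not given: they have to be found in the camera images.
- orange_grip (a point): Centre of the grip tab on the orange shield, an upright loose leaf (about 0.16 kg). z up, y along the leaf from knuckles to free edge, x across its thickness. Tab 12 mm thick (x), 44 long (y), 30 tall: pinch it across x from above. The leaf below is at most 10 mm thick, spans y -20 to +50 mm and z -145 to -15 mm. In a 30 mm deep slot; lift straight up, 165 mm to pass over the blue one.
- orange_knuckle (a point): Centre of the underside of the orange shield's upper knuckle; axes as orange_grip, from which it lies at y -50, z -42 mm. The two brass knuckles are rings on one vertical axis, 14 mm tall, 34 mm outside, 25 mm bore; the lower one's underside is 90 mm below this point. Held upright, the leaf's knuckle axis is vertical.
- upper_pin (a point): Foot of the upper pin, on its axis and on the flat arm where the upper knuckle sits, 128 mm above the table; seated, orange_knuckle is here. z up, y from the column out past the pins, the side where the leaf belongs. A second pin stands 90 mm lower on the same axis. Pins: smooth steel, 30 mm tall, 19 mm thick at the foot, tapering to 5 mm at the tip.
- post: Fixed hinge post; origin on the table, axes as upper_pin, pin axis at y -20 mm. Foot plate 100 x 130 x 12 mm. Each pin stands on a round arm end 34 mm across, 10 mm thick; column 22 x 18 mm centred at y -64 mm, top 128 mm. Bring the lower knuckle in level, between lower pin tip and upper arm (orange_knuckle 30 to 62 mm above upper_pin), then lower.
- stand: Fixed black parking stand, 140 x 125 mm, origin on the table under its middle, x across its two slots, which lie at x -45 and +45 mm. Slot walls reach 42 mm above the table; the shields rest 12 mm above it. One slot holds the orange shield, the other the blue one.
- blue_grip (a point): Centre of the grip tab of the blue shield, the same leaf in blue, parked in the other slot 90 mm from the orange one. It must stay there.
There are look-alikes about, which are no part of the job. Of the things like the part that bears orange_grip, leave any that is pink; of the rest the smaller one is meant.

How it is judged (in metres and radians):
At the end, for the whole second after the job is handed in: The orange shield hangs on both pins: its upper knuckle is within 8 mm of the upper pin's axis and within 5 mm of the arm's height, and the leaf is upright within 7 degrees (so the lower knuckle is on its pin too). Any swing angle will do (horizontal distance between orange_knuckle and upper_pin below 0.008 m and z of orange_knuckle in the frame of upper_pin between -0.005 and 0.005 m and angle between orange_grip's own z axis and vertical below 0.12 rad); the robot touches nothing.
It fails at once if the blue shield is moved more than 25 mm or tipped more than 15 degrees (distance of blue_grip from where it was at the start of the episode above 0.025 m or angle between blue_grip's own z axis and vertical above 0.26 rad).
It also fails if it takes over 40 s, if anything falls off the work surface, if the arm or the gripper's body presses on something with over 40 N, if the wrist force passes 120 N, or if a joint passes its speed limit or range.

### The arm

A 6-joint arm with a two-finger parallel gripper is mounted at the origin on a cart in front of the work surface, level with it; the furniture and walls round the work are solid. World frame = base frame: x ahead of the robot, y to its left, z up, the work surface at z = 0. Lengths are in m, angles in degrees, forces in N, time in s.
With the tool pointing down it reaches from about 0.35 to 0.975 m from the base axis. Payload 7.1 kg.
Tool frame: the origin (TCP) lies on the centre line of the jaws, within the pads' length; the fingertips stand 8 mm ahead of it and the grasp point (between the pads) lies 11 mm behind it (arm.nose_length is the distance from the TCP to the fingertips, in m); z points along the fingers, y is the line along which they close (so a half turn about z gives the same grasp; the last joint's range is limited). The gripper opens to 88 mm and grips with 3 to 60 N. Pads are 20 mm wide; open, the fingers measure 115 mm over their backs; the gripper's body (75 mm by 178 mm) begins 61 mm behind the grasp point.
Start: joints at [-73.912, 24.242, 93.386, -0, 62.372, -1.089], TCP at [0.185, -0.597, 0.231] pointing down, gripper open.
Joint ranges: [-172.04, 172.04], [-51.8, 120.97], [4.93, 147.93], [-75.15, 255.16], [6.16, 154.13], [-145.62, 145.62]. Speed limits (degrees/s): [136.94, 136.94, 172.46, 180, 180, 180].

### API

Orientations are given as a 3x3 rotation matrix whose columns are the frame's x, y, z axes.
In Python, from bench import arm, cams, order, nets gives the robot as it stands. The module is installed in compiled form; this text tells all that it offers.
- The arm moves only by the tool jog_arm, never from a script. Its argument "rows" is a list of rows, each a list of 5 numbers: the shift along the tool's x, y, z in m, then the turn about the tool's z in rad, then the opening, from 0 (shut) to 1 (fully open). A call has 1 to 5 rows; each row is the pose to reach, as a shift and turn from the pose commanded when the call began, along the tool's axes at that moment; what a row does not reach only later rows make up. A row lasts 1/12 s, in which the tool goes at most 41.7 mm and 7.16 degrees, less where a joint would pass 70% of its speed; a pose out of reach is approached as far as the arm can. A call with a gripper value outside its range is refused whole. The fingers move at their own pace and stop on an object; the grip force is fixed at half the most. Time passes only in rows, so rows that repeat a pose let the fingers close. It gives the time, the measured TCP pose, the force, the opening and the grip force at its end, in the units of the state.
- arm.get_state(): the state, without advancing time (a new reading comes with each control period).
- cams.read_camera(name): name is "scene" or "top" or "wrist"; returns the picture (384x512x3 uint8, red, green, blue); there is no depth.
- cams.camera_info(name): a dict with "intrinsics" (3x3 intrinsics, pixels), "k1" (the pictures are not rectified: a ray, as slopes to the right and down, at radius r is drawn at 1 + k1 r^2 times it, then the intrinsics apply), "rvec" (rotation vector, rad) and "tvec" (3), from world to camera coordinates, as OpenCV has them; the wrist camera has in their place "tool_from_camera" (4x4, takes a point from camera to tool coordinates, whose origin is the TCP and whose axes are the flange's). Camera axes: x right, y down, z forward; pixel columns grow to the right and rows downward; lengths in m; the calibration is good to about 2 mm. A picture is of the moment at which its call begins: read the wrist's pose just before it. camera_info takes no time and is no camera call.
- order.close_job(): hands the job in; it is judged then, once.
Trained networks look in the newest picture that a camera, given by its name, has taken for a name from the list of things; names that differ only in an ending like _2 or _b are one class to them, and where a whole thing is asked for, a point or a joint stands for the part that bears it (a point fixed in the world has none). Each returns a list of dicts, best first, with "conf" (0 to 1); they miss things now and then, are a little off and sometimes report something else, mostly with a low value. They report only what shows in the picture. A call takes as long as a camera call. They do not tell look-alikes from the thing itself.
- nets.look_for(camera, label): "xyz" ([x, y, z] in m, in world coordinates, good to about 4 mm: the middle of the surface that is visible of it).
- nets.trace(camera, label): "region" (384x512 bool, what is visible of it).
- nets.place_of(camera, label): "xyz" ([x, y, z] in m, in world coordinates, good to about 4 mm: a listed point, or the origin of a listed thing).
The state is a dict: "time_s": time; "joint_pos": joint angles; "joint_velocities": joint speeds; "tau": joint torques, N m; "position": TCP position; "tool_rot": TCP orientation; "force": force on the tool from outside, world axes, zero at the start; "ft_torque": the same for the moment, N m; "width": finger opening in m; "gripper_force": force on a finger pad.
Only numpy, scipy, OpenCV 4.12 (cv2) and the standard library are available. Lean on these libraries where they do the work, as an engineer would, in place of code of your own. Each camera call takes 0.05 s, during which the arm holds its last target. There are 200 camera calls.

## Working session

There is one attempt and no reset: what is moved stays moved. The work goes in short steps, Python scripts to look and compute and a tool call to move; the robot and the scene stay as the last step left them, time stands still between calls to the robot, and variables do not carry over. Pictures are saved under pics/ and viewed, at most 10 in all, crops included, and the job is handed in when it is done.

Besides the shell and the picture viewer there is one more tool, called after "Request:" as name([rows], argument=value, ...), one row to a line, values as JSON. jog_arm: Moves the arm, as the interface text tells. Its arguments: {"type":"object","properties":{"rows":{"type":"array","items":{"type":"array","items":{"type":"number"}}}},"required":["rows"]}

```bash
mkdir -p pics; cat > h.py <<'E'
import numpy as np, cv2
from bench import arm, cams, order, nets
def snap(n,f):
    im=cams.read_camera(n); cv2.imwrite('pics/'+f,im[:,:,::-1]); return im
def proj(n,P):
    c=cams.camera_info(n); R=cv2.Rodrigues(np.array(c['rvec'],float))[0]
    p=R@np.array(P,float)+np.ravel(c['tvec']); a=p[:2]/p[2]; a=a*(1+c['k1']*(a@a))
    K=np.array(c['intrinsics']); return (K[:2,:2]@a+K[:2,2]).round(0)
E
python3 - <<'E'
from h import *
a=snap('scene','s1.png'); 
ls=['orange_grip','orange_knuckle','upper_pin','post','stand','blue_grip']
def rep(n):
    for l in ls:
        for d in nets.place_of(n,l): print(n,l,np.round(d['xyz'],3),round(d['conf'],2),proj(n,d['xyz']))
rep('scene')
b=snap('top','t1.png'); rep('top')
cv2.imwrite('pics/both.png',cv2.resize(np.vstack([a,b]),(400,600))[:,:,::-1])
print(arm.get_state()['tool_rot'],arm.get_state()['time_s'])
E
```

```text
scene orange_grip [0.48  0.681 0.148] 0.93 [133. 240.]
scene orange_grip [0.496 0.407 0.195] 0.81 [208. 197.]
scene orange_grip [0.523 0.22  0.158] 0.74 [255. 178.]
scene orange_knuckle [0.542 0.167 0.113] 0.91 [265. 178.]
scene orange_knuckle [0.432 0.695 0.104] 0.74 [137. 260.]
scene orange_knuckle [0.559 0.438 0.137] 0.6 [195. 198.]
scene upper_pin [ 0.533 -0.171  0.129] 0.9 [344. 146.]
scene post [ 0.526 -0.15   0.004] 0.64 [336. 171.]
scene stand [ 0.482  0.203 -0.002] 0.91 [265. 212.]
scene blue_grip [0.437 0.19  0.156] 0.74 [274. 192.]
top orange_grip [0.524 0.218 0.157] 0.75 [262. 192.]
top orange_grip [0.478 0.683 0.144] 0.73 [124. 205.]
top orange_grip [0.5   0.411 0.196] 0.54 [203. 197.]
top orange_grip [0.533 0.171 0.115] 0.42 [275. 192.]
top orange_knuckle [0.559 0.434 0.14 ] 0.67 [199. 182.]
top orange_knuckle [0.432 0.699 0.104] 0.61 [122. 220.]
top orange_knuckle [0.532 0.17  0.114] 0.58 [276. 193.]
top upper_pin [ 0.532 -0.174  0.128] 0.77 [376. 193.]
top post [ 0.529 -0.149  0.004] 0.79 [359. 200.]
top stand [ 0.481  0.199 -0.005] 0.89 [266. 212.]
top blue_grip [0.438 0.19  0.163] 0.79 [270. 218.]
top blue_grip [ 0.531 -0.151  0.002] 0.74 [360. 200.]
[[ 9.55406121e-01  2.95295011e-01  2.13651879e-06]
 [ 2.95295011e-01 -9.55406119e-01 -6.28866061e-05]
 [-1.65288579e-05  6.07131517e-05 -9.99999998e-01]] 0.7
```

View pics/s1.png

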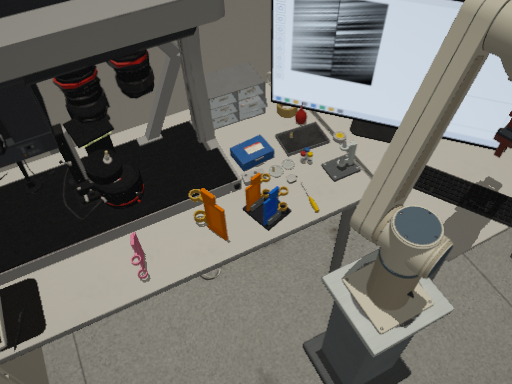

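View pics/t1.png

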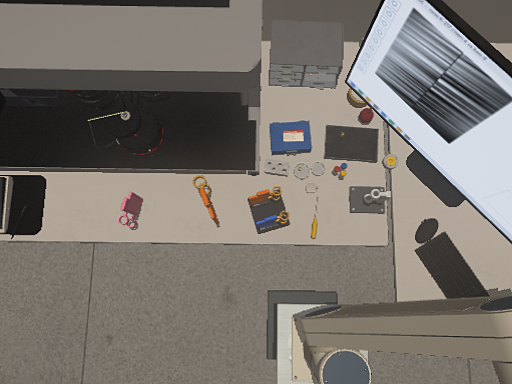

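Candidates in the scene picture for orange_grip:
- (133,240): pink, so excluded.
- (208,197): orange, larger, standing loose on the table.
- (255,178): orange, smaller, in the stand beside the blue one. This one fits the description.

The post is at (344,150), and its pin and the stand at (265,212) agree between both cameras. I'll confirm the choice in one enlarged crop and start the approach.

```bash
python3 - <<'E'
import cv2
a=cv2.imread('pics/s1.png')[120:290,110:370]
cv2.imwrite('pics/crop.png',cv2.resize(a,None,fx=3,fy=3,interpolation=cv2.INTER_CUBIC))
E
```

```text
(no output)
```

View pics/crop.png

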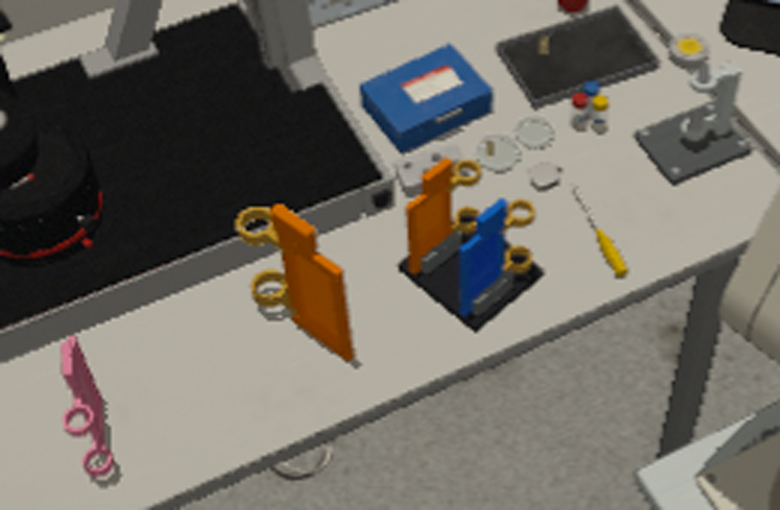

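Request:
jog_arm([
  [0.025,-0.031,-0.02,-0.1,1],
  [0.05,-0.062,-0.04,-0.2,1],
  [0.075,-0.094,-0.06,-0.3,1],
  [0.1,-0.125,-0.08,-0.4,1],
  [0.12,-0.15,-0.1,-0.5,1],
])

```text
time_s: 1.12
position: [0.2524, -0.423, 0.3267]
tool_rot: [[0.694, 0.72, -0.0], [0.72, -0.694, 0.001], [0.0, -0.001, -1.0]]
force: [0.0, -0.3, 0.2]
width: 0.0877
gripper_force: 0.0
```

Request:
jog_arm([
  [0.036,-0.015,-0.015,-0.1,0.8],
  [0.072,-0.03,-0.03,-0.2,0.8],
  [0.108,-0.045,-0.045,-0.3,0.8],
  [0.144,-0.06,-0.06,-0.4,0.8],
  [0.18,-0.075,-0.07,-0.5,0.8],
])

```text
time_s: 1.53
position: [0.3243, -0.2421, 0.3981]
tool_rot: [[0.264, 0.965, 0.002], [0.965, -0.264, -0.001], [-0.001, 0.002, -1.0]]
force: [0.3, -0.8, 0.2]
width: 0.0703
gripper_force: 0.0
```

Request:
jog_arm([
  [0.04,0.004,0,-0.1,0.8],
  [0.08,0.008,0,-0.2,0.8],
  [0.12,0.012,0,-0.3,0.8],
  [0.16,0.017,0,-0.4,0.8],
  [0.2,0.021,0,-0.5,0.8],
])

```text
time_s: 1.95
position: [0.398, -0.0546, 0.3969]
tool_rot: [[-0.232, 0.973, 0.001], [0.973, 0.232, -0.0], [-0.001, 0.001, -1.0]]
force: [0.0, -1.0, 0.0]
width: 0.0708
gripper_force: 0.0
```

The crop confirms it: the small orange leaf stands in the black stand (crop 430,215) next to the blue one, the larger orange leaf is at (310,280), and the pink one is at (85,400). The post column is on the right, so its open side faces the stand.

Request:
jog_arm([
  [0.024,0.03,0,0,0.8],
  [0.05,0.06,0,0,0.8],
  [0.08,0.09,0,0,0.8],
  [0.11,0.12,0,0,0.8],
  [0.14,0.15,0,0,0.8],
])

```text
time_s: 2.37
position: [0.5115, 0.114, 0.3966]
tool_rot: [[-0.227, 0.974, 0.001], [0.974, 0.227, -0.0], [-0.0, 0.001, -1.0]]
force: [1.7, -1.8, 0.3]
width: 0.0705
gripper_force: 0.0
```

```bash
python3 - <<'E'
from h import *
s=arm.get_state(); a=snap('wrist','w1.png'); print(np.round(s['position'],4),np.round(s['tool_rot'],3).tolist())
print(np.round(cams.camera_info('wrist')['tool_from_camera'],3).tolist())
for l in ['orange_grip','orange_knuckle','blue_grip','stand']:
    for d in nets.place_of('wrist',l): print(l,np.round(d['xyz'],4),round(d['conf'],2))
E
```

```text
[0.5115 0.114  0.3966] [[-0.227, 0.974, 0.001], [0.974, 0.227, -0.0], [-0.0, 0.001, -1.0]]
[[0.0, -0.97, -0.242, 0.066], [1.0, 0.0, -0.0, -0.0], [0.0, -0.242, 0.97, -0.154], [0.0, 0.0, 0.0, 1.0]]
orange_grip [0.5224 0.2202 0.1583] 0.59
orange_knuckle [0.5376 0.1663 0.1164] 0.66
blue_grip [0.4372 0.1892 0.1575] 0.86
blue_grip [0.4804 0.1991 0.0011] 0.63
stand [0.479  0.2001 0.002 ] 0.67
```

View pics/w1.png

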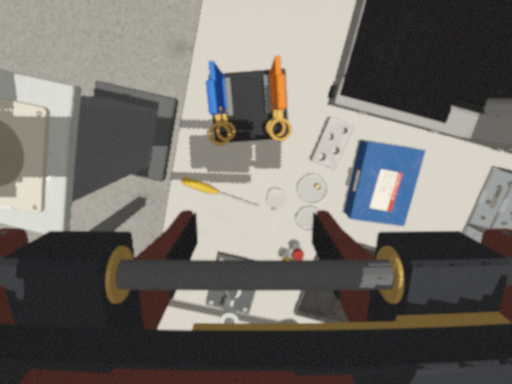

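The wrist view shows the orange leaf at (278,90) with its ring at (279,127), and blue at (217,95). The network positions agree with the other cameras, and the grip height of 0.158 is close to the expected 0.157. The leaf yaw is about 17°. Next I hover closer above it.

Request:
jog_arm([
  [0.025,0.009,0.02,-0.02,0.8],
  [0.05,0.018,0.045,-0.04,0.8],
  [0.08,0.027,0.075,-0.06,0.8],
  [0.1,0.035,0.105,-0.077,0.8],
  [0.1,0.035,0.14,-0.077,0.8],
])

```text
time_s: 3.03
position: [0.5231, 0.2191, 0.2567]
tool_rot: [[-0.302, 0.953, 0.004], [0.953, 0.302, 0.002], [0.001, 0.004, -1.0]]
force: [-0.4, -0.5, 0.1]
width: 0.0703
gripper_force: 0.0
```

```bash
cat >> h.py <<'E'
def unproj(s,px,z):
    "wrist pixels -> world points on the plane of height z, with the state s read before the picture"
    c=cams.camera_info('wrist'); K=np.array(c['intrinsics'],float); k=c['k1']
    r=cv2.undistortPoints(np.array(px,float).reshape(-1,1,2),K,np.array([k,0,0,0.])).reshape(-1,2)
    T=np.array(c['tool_from_camera']); R=np.array(s['tool_rot'])
    o=np.array(s['position'])+R@T[:3,3]; d=np.c_[r,np.ones(len(r))]@(R@T[:3,:3]).T
    return o+d*((z-o[2])/d[:,2])[:,None]
E
python3 - <<'E'
from h import *
s=arm.get_state(); a=snap('wrist','w2.png'); print(np.round(s['position'],4),np.round(s['tool_rot'],3).tolist())
for l in ['orange_grip','orange_knuckle','blue_grip']:
    for d in nets.place_of('wrist',l): print(l,np.round(d['xyz'],4),round(d['conf'],2))
E
```

```text
[0.5231 0.2191 0.2567] [[-0.302, 0.953, 0.004], [0.953, 0.302, 0.002], [0.001, 0.004, -1.0]]
orange_grip [0.5234 0.2184 0.1555] 0.83
orange_knuckle [0.538  0.1684 0.1156] 0.9
orange_knuckle [0.4364 0.1859 0.1561] 0.56
```

View pics/w2.png

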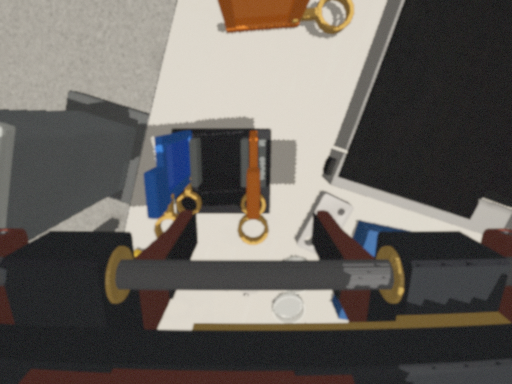

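The tab at (253,190) is centred between the fingers and aligned with tool x. Descending to grasp.

Request:
jog_arm([
  [0,-0.001,0.03,0,0.7],
  [0,-0.001,0.06,0,0.7],
  [0,-0.001,0.085,0,0.7],
  [0,-0.001,0.105,0,0.7],
  [0,-0.001,0.11,0,0.7],
])

```text
time_s: 3.65
position: [0.5214, 0.2156, 0.1464]
tool_rot: [[-0.299, 0.954, -0.0], [0.954, 0.299, -0.0], [-0.0, -0.0, -1.0]]
force: [-1.2, 0.3, -0.9]
width: 0.0615
gripper_force: 0.0
```

Request:
jog_arm([
  [0,0,0,0,0.7],
  [0,0,0,0,0.4],
  [0,0,0,0,0.1],
  [0,0,0,0,0],
  [0,0,0,0,0],
])

```text
time_s: 4.07
position: [0.5221, 0.2172, 0.1478]
tool_rot: [[-0.301, 0.954, 0.002], [0.954, 0.301, 0.001], [0.0, 0.002, -1.0]]
force: [-0.6, 0.2, -0.0]
width: 0.0382
gripper_force: 0.0
```

Request:
jog_arm([
  [0,0,0,0,0],
  [0,0,0,0,0],
  [0,0,0,0,0],
  [0,0,0,0,0],
  [0,0,0,0,0],
])

```text
time_s: 4.48
position: [0.5213, 0.217, 0.1465]
tool_rot: [[-0.301, 0.954, 0.0], [0.954, 0.301, -0.0], [-0.0, 0.0, -1.0]]
force: [0.6, -0.8, 1.8]
width: 0.0118
gripper_force: 30.0
```

Gripped, and the 11.8 mm opening matches the 12 mm tab. Lifting straight up.

Request:
jog_arm([
  [0,0,-0.01,0,0],
  [0,0,-0.025,0,0],
  [0,0,-0.045,0,0],
  [0,0,-0.065,0,0],
  [0,0,-0.09,0,0],
])

```text
time_s: 4.9
position: [0.5203, 0.2165, 0.2368]
tool_rot: [[-0.301, 0.954, -0.003], [0.954, 0.301, -0.001], [-0.0, -0.003, -1.0]]
force: [-0.4, 0.8, -1.2]
width: 0.0118
gripper_force: 30.0
```

Request:
jog_arm([
  [0,0,-0.025,0,0],
  [0,0,-0.05,0,0],
  [0,0,-0.07,0,0],
  [0,0,-0.085,0,0],
  [0,0,-0.09,0,0],
])

```text
time_s: 5.32
position: [0.522, 0.2172, 0.3296]
tool_rot: [[-0.301, 0.954, 0.004], [0.954, 0.301, 0.001], [0.0, 0.004, -1.0]]
force: [0.3, -0.1, -1.6]
width: 0.0117
gripper_force: 30.0
```

```bash
python3 - <<'E'
from h import *
s=arm.get_state(); a=snap('wrist','w3.png'); print(np.round(s['position'],4),s['width'],s['gripper_force'])
for l in ['orange_grip','orange_knuckle']:
    for d in nets.place_of('wrist',l): print(l,np.round(d['xyz'],4),round(d['conf'],2))
snap('scene','s2.png')
for l in ['orange_grip','orange_knuckle','upper_pin','post']:
    for d in nets.place_of('scene',l): print(l,np.round(d['xyz'],4),round(d['conf'],2))
snap('top','t2.png')
for l in ['orange_grip','orange_knuckle','upper_pin','post']:
    for d in nets.place_of('top',l): print(l,np.round(d['xyz'],4),round(d['conf'],2))
E
```

```text
[0.522  0.2172 0.3296] 0.011686362822628572 29.99932587146759
orange_grip [0.5236 0.2203 0.3442] 0.77
orange_knuckle [0.5354 0.1672 0.3024] 0.65
orange_grip [0.495  0.4102 0.2001] 0.71
orange_grip [0.48   0.6817 0.1449] 0.66
orange_grip [0.5207 0.2154 0.339 ] 0.64
orange_knuckle [0.4343 0.6978 0.1017] 0.91
orange_knuckle [0.559  0.4345 0.1392] 0.82
orange_knuckle [0.5398 0.1686 0.2935] 0.57
upper_pin [ 0.5318 -0.1683  0.1318] 0.73
upper_pin [0.5219 0.2165 0.3371] 0.67
post [ 0.5295 -0.1476  0.0026] 0.64
orange_grip [0.4792 0.6846 0.1483] 0.76
orange_grip [0.5188 0.2169 0.3365] 0.65
orange_grip [0.4992 0.4116 0.1954] 0.59
orange_knuckle [0.5583 0.4338 0.1381] 0.86
orange_knuckle [0.4302 0.6999 0.1024] 0.71
orange_knuckle [0.533  0.1704 0.2946] 0.67
upper_pin [ 0.5341 -0.173   0.1265] 0.93
post [ 0.5299 -0.152   0.0039] 0.9
```

View pics/w3.png

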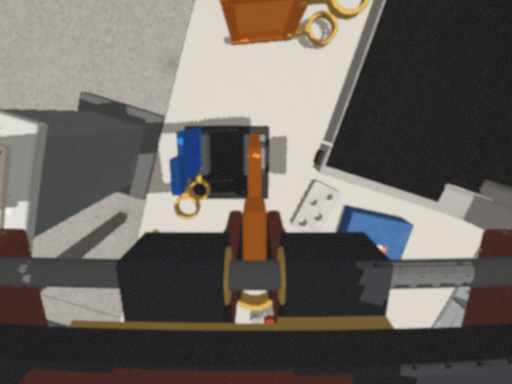

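The leaf hangs upright in the jaws (255,215). Averaged over the readings, the knuckle lies 50.5 mm behind the TCP along −tool x, and the pin is at (0.533, −0.172). Next I go to a pre-insert point on the open side, then descend.

Request:
jog_arm([
  [-0.025,-0.013,0,0,0],
  [-0.055,-0.029,0,0,0],
  [-0.09,-0.047,0,0,0],
  [-0.125,-0.066,0,0,0],
  [-0.16,-0.084,0,0,0],
])

```text
time_s: 6.38
position: [0.4887, 0.0377, 0.3264]
tool_rot: [[-0.302, 0.953, 0.0], [0.953, 0.302, -0.0], [-0.0, 0.0, -1.0]]
force: [-0.1, -0.9, -1.3]
width: 0.0119
gripper_force: 30.0
```

Request:
jog_arm([
  [-0.025,-0.013,0.01,0,0],
  [-0.038,-0.02,0.035,0,0],
  [-0.043,-0.023,0.065,0,0],
  [-0.043,-0.023,0.095,0,0],
  [-0.043,-0.023,0.122,0,0],
])

```text
time_s: 6.8
position: [0.4801, -0.0096, 0.2033]
tool_rot: [[-0.3, 0.954, 0.001], [0.954, 0.3, -0.0], [-0.0, 0.001, -1.0]]
force: [0.2, -0.3, -2.4]
width: 0.0119
gripper_force: 30.0
```

Request:
jog_arm([
  [0,0,0,0,0],
  [0,0,0,0,0],
  [0,0,0,0,0],
])

```text
time_s: 7.05
position: [0.4814, -0.0088, 0.2057]
tool_rot: [[-0.301, 0.953, 0.002], [0.953, 0.301, -0.0], [-0.001, 0.002, -1.0]]
force: [-0.0, 0.4, -1.4]
width: 0.0119
gripper_force: 30.0
```

```bash
python3 - <<'E'
from h import *
s=arm.get_state(); print(np.round(s['position'],4),s['width'])
for c in ['scene','top']:
  snap(c,c+'3.png')
  for l in ['orange_grip','orange_knuckle','upper_pin','blue_grip']:
    for d in nets.place_of(c,l):
      if d['xyz'][1]<.25: print(c,l,np.round(d['xyz'],4),round(d['conf'],2),proj(c,d['xyz']))
a=cv2.imread('pics/scene3.png')[80:230,240:400];b=cv2.imread('pics/top3.png')[120:270,260:420]
cv2.imwrite('pics/c3.png',cv2.resize(np.hstack([a,b]),None,fx=2.5,fy=2.5,interpolation=cv2.INTER_CUBIC))
E
```

```text
[ 0.4814 -0.0088  0.2057] 0.011868239486470656
scene orange_grip [ 0.4841 -0.0056  0.2176] 0.68 [316. 152.]
scene orange_knuckle [ 0.5022 -0.0594  0.1713] 0.86 [325. 153.]
scene orange_knuckle [0.4364 0.1905 0.1549] 0.39 [274. 193.]
scene upper_pin [ 0.5326 -0.1712  0.1302] 0.85 [344. 146.]
scene blue_grip [0.4361 0.1912 0.1554] 0.62 [273. 193.]
top orange_grip [ 0.4829 -0.0111  0.2194] 0.53 [333. 202.]
top upper_pin [ 0.5304 -0.1758  0.1283] 0.64 [376. 194.]
top blue_grip [0.4393 0.192  0.1584] 0.81 [269. 217.]
```

View pics/c3.png

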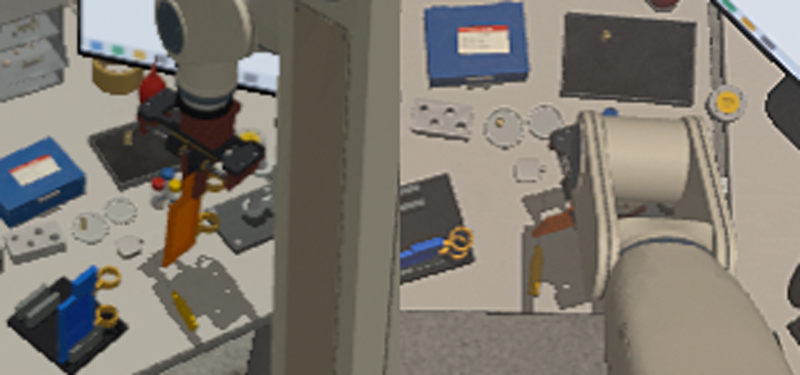

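The scene half shows the leaf in the jaws at crop (180,220) with its knuckles (~210,200) facing the post arm at (258,205). The top camera is blocked by the arm. Pin readings stay at (0.533, −0.172), so I move in level along −tool x.

Request:
jog_arm([
  [-0.02,0,0,0,0],
  [-0.045,0,0,0,0],
  [-0.07,0,0,0,0],
  [-0.09,0,0,0,0],
  [-0.105,0,0,0,0],
])

```text
time_s: 7.97
position: [0.5125, -0.1105, 0.2045]
tool_rot: [[-0.301, 0.954, 0.0], [0.954, 0.301, -0.0], [-0.0, 0.0, -1.0]]
force: [0.7, -0.4, -1.2]
width: 0.0118
gripper_force: 30.0
```

Request:
jog_arm([
  [-0.007,0,0,0,0],
  [-0.012,0,0,0,0],
  [-0.015,0,0,0,0],
  [-0.015,0,0,0,0],
  [-0.015,0,0,0,0],
])

```text
time_s: 8.38
position: [0.5163, -0.1227, 0.2044]
tool_rot: [[-0.302, 0.953, -0.0], [0.953, 0.302, 0.0], [0.0, -0.0, -1.0]]
force: [-0.0, 0.2, -1.6]
width: 0.0118
gripper_force: 30.0
```

```bash
python3 - <<'E'
from h import *
s=arm.get_state(); print(np.round(s['position'],4),np.round(s['force'],1))
for c in ['scene','top','wrist']:
  snap(c,c+'4.png')
  for l in ['orange_knuckle','upper_pin','post']:
    for d in nets.place_of(c,l):
      if d['xyz'][1]<.15: print(c,l,np.round(d['xyz'],4),round(d['conf'],2),c!='wrist' and proj(c,d['xyz']))
a=cv2.imread('pics/scene4.png')[110:200,290:390];b=cv2.imread('pics/wrist4.png')[200:360,170:340]
cv2.imwrite('pics/c4.png',np.hstack([cv2.resize(a,(440,400),interpolation=cv2.INTER_CUBIC),cv2.resize(b,(360,400))]))
E
```

```text
[ 0.5163 -0.1227  0.2044] [-0.   0.2 -1.6]
scene orange_knuckle [ 0.5338 -0.168   0.1705] 0.98 [345. 138.]
scene upper_pin [ 0.5279 -0.1679  0.1287] 0.65 [344. 147.]
scene post [ 0.5262 -0.1509  0.0015] 0.86 [337. 171.]
top upper_pin [ 0.5323 -0.1739  0.1309] 0.9 [376. 193.]
top post [ 0.5321 -0.1486  0.0045] 0.66 [359. 199.]
wrist orange_knuckle [ 0.534  -0.1698  0.1756] 0.86 False
wrist post [ 0.5359 -0.1498  0.0033] 0.81 False
```

View pics/c4.png

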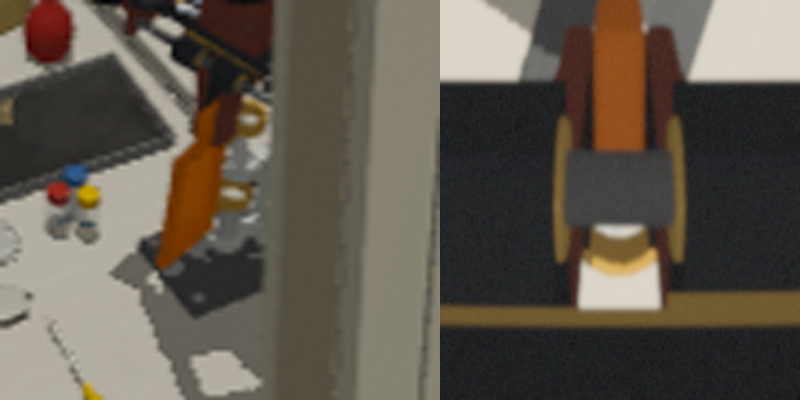

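The scene half shows both knuckles (crop 245,120 and 235,195) above their arms. Knuckle and pin agree within a few mm, and there is no contact force. Lowering gently.

Request:
jog_arm([
  [0,0,0.004,0,0],
  [0,0,0.009,0,0],
  [0,0,0.014,0,0],
  [0,0,0.019,0,0],
  [0,0,0.022,0,0],
])

```text
time_s: 9.4
position: [0.5161, -0.1232, 0.1814]
tool_rot: [[-0.301, 0.954, -0.001], [0.954, 0.301, 0.0], [0.001, -0.001, -1.0]]
force: [0.5, -0.8, -2.0]
width: 0.0117
gripper_force: 30.0
```

Request:
jog_arm([
  [0,0,0.002,0,0],
  [0,0,0.004,0,0],
  [0,0,0.006,0,0],
  [0,0,0.008,0,0],
  [0,0,0.01,0,0],
])

```text
time_s: 9.82
position: [0.5166, -0.1233, 0.1723]
tool_rot: [[-0.301, 0.954, 0.0], [0.954, 0.301, -0.0], [-0.0, 0.0, -1.0]]
force: [0.7, -0.5, -1.4]
width: 0.012
gripper_force: 30.0
```

Request:
jog_arm([
  [0,0,0.002,0,0],
  [0,0,0.004,0,0],
  [0,0,0.006,0,0],
  [0,0,0.007,0,0],
  [0,0,0.008,0,0],
])

```text
time_s: 10.23
position: [0.5165, -0.1233, 0.1643]
tool_rot: [[-0.301, 0.954, -0.0], [0.954, 0.301, 0.0], [0.0, -0.0, -1.0]]
force: [-0.0, 0.4, -1.0]
width: 0.012
gripper_force: 30.0
```

Request:
jog_arm([
  [0,0,0.001,0,0],
  [0,0,0.002,0,0],
  [0,0,0.003,0,0],
  [0,0,0.003,0,0],
])

```text
time_s: 10.57
position: [0.5164, -0.1233, 0.1612]
tool_rot: [[-0.301, 0.954, -0.0], [0.954, 0.301, 0.0], [0.0, -0.0, -1.0]]
force: [-0.2, -0.1, -2.2]
width: 0.012
gripper_force: 30.0
```

Request:
jog_arm([
  [0,0,0.001,0,0],
  [0,0,0.0015,0,0],
  [0,0,0.002,0,0],
  [0,0,0.002,0,0],
])

```text
time_s: 10.9
position: [0.5166, -0.1233, 0.1596]
tool_rot: [[-0.301, 0.954, 0.0], [0.954, 0.301, -0.0], [-0.0, 0.0, -1.0]]
force: [-1.5, 0.8, 1.1]
width: 0.0121
gripper_force: 30.0
```

The vertical force has turned upward at the expected height (knuckle at 0.128), so it is seated. Opening, then straight up.

Request:
jog_arm([
  [0,0,0,0,0.1],
  [0,0,0,0,0.25],
  [0,0,0,0,0.45],
  [0,0,0,0,0.5],
  [0,0,0,0,0.5],
])

```text
time_s: 11.32
position: [0.5166, -0.1233, 0.1594]
tool_rot: [[-0.301, 0.954, 0.0], [0.954, 0.301, -0.0], [-0.0, 0.0, -1.0]]
force: [0.2, 0.7, -0.2]
width: 0.035
gripper_force: 0.0
```

Request:
jog_arm([
  [0,0,0,0,0.5],
  [0,0,-0.01,0,0.5],
  [0,0,-0.03,0,0.5],
  [0,0,-0.06,0,0.5],
  [0,0,-0.09,0,0.5],
])

```text
time_s: 11.73
position: [0.5159, -0.1231, 0.2505]
tool_rot: [[-0.301, 0.954, -0.002], [0.954, 0.301, 0.0], [0.001, -0.001, -1.0]]
force: [0.9, -0.3, -0.0]
width: 0.0438
gripper_force: 0.0
```

Request:
jog_arm([
  [0.03,0,-0.02,0,0.5],
  [0.06,0,-0.04,0,0.5],
  [0.09,0,-0.05,0,0.5],
  [0.12,0,-0.05,0,0.5],
  [0.12,0,-0.05,0,0.5],
])

```text
time_s: 12.15
position: [0.4792, -0.0056, 0.3011]
tool_rot: [[-0.304, 0.953, 0.002], [0.953, 0.304, 0.001], [0.001, 0.002, -1.0]]
force: [0.3, -0.2, -0.1]
width: 0.044
gripper_force: 0.0
```

Request:
jog_arm([
  [-0.03,0,0,0,0.5],
  [-0.06,0,0,0,0.5],
  [-0.1,0,0,0,0.5],
  [-0.13,0,0,0,0.5],
  [-0.15,0,0,0,0.5],
])

```text
time_s: 12.57
position: [0.5263, -0.1549, 0.3]
tool_rot: [[-0.3, 0.954, 0.001], [0.954, 0.3, -0.001], [-0.001, 0.001, -1.0]]
force: [-0.5, 0.7, 0.6]
width: 0.0438
gripper_force: 0.0
```

```bash
python3 - <<'E'
from h import *
s=arm.get_state(); print(np.round(s['position'],4),np.round(s['force'],1),s['width'])
for c in ['scene','wrist','top']:
  snap(c,c+'5.png')
  for l in ['orange_grip','orange_knuckle','blue_grip']:
    for d in nets.place_of(c,l):
      if d['xyz'][1]<.25: print(c,l,np.round(d['xyz'],4),round(d['conf'],2))
a=cv2.imread('pics/scene5.png')[110:200,290:390];b=cv2.imread('pics/wrist5.png')
cv2.imwrite('pics/c5.png',np.hstack([cv2.resize(a,(400,400),interpolation=cv2.INTER_CUBIC),cv2.resize(b,(400,400))]))
E
```

```text
[ 0.5263 -0.1549  0.3   ] [-0.5  0.7  0.6] 0.04380077547651578
scene orange_grip [ 0.5193 -0.1198  0.1697] 0.96
scene orange_knuckle [ 0.5378 -0.1698  0.1255] 0.9
scene blue_grip [0.4369 0.188  0.155 ] 0.87
wrist orange_grip [ 0.515  -0.1202  0.1705] 0.81
wrist orange_knuckle [ 0.5298 -0.1713  0.1297] 0.64
top orange_grip [ 0.5145 -0.1228  0.1701] 0.77
top orange_knuckle [ 0.5291 -0.1699  0.1279] 0.58
top blue_grip [0.4364 0.1901 0.1603] 0.64
top blue_grip [ 0.5134 -0.1214  0.1693] 0.33
top blue_grip [ 0.4779  0.1978 -0.0037] 0.25
```

View pics/c5.png

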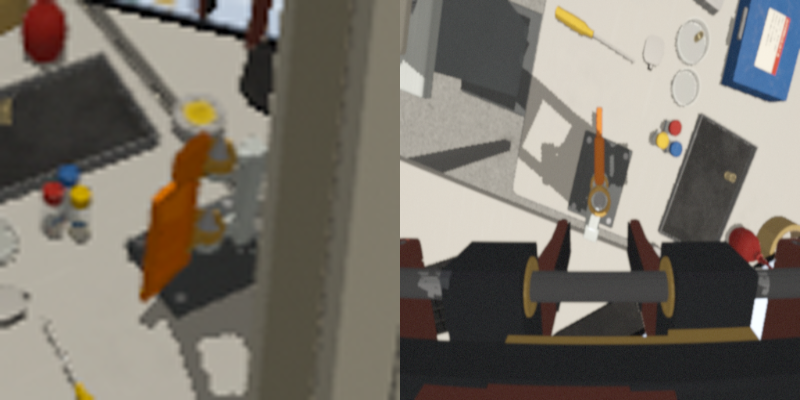

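The leaf hangs upright with its knuckle on the pin (wrist half 598,200; scene half 215,155). The knuckle height of about 0.128 matches the arm, blue has not moved, and the gripper is clear. Handing in.

```bash
python3 -c "
from bench import order; print(order.close_job())"
```

```text
the job is handed in; nothing more can be done
None
```

The orange shield hangs on both hinge pins, upright with its knuckles down on the arms; the gripper let go and is clear, the blue shield is still in its slot, and the job was handed in at about 13 s (no verdict was returned).

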